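Set the engraving clamp's thumbscrew

ROBOT

A 6-joint arm with a two-finger parallel gripper is mounted at the origin on the work surface. World frame = base frame: x ahead of the robot, y to its left, z up, the work surface at z = 0. Lengths are in m, angles in degrees, forces in N, time in s.
With the tool pointing down it reaches from about 0.25 to 0.725 m from the base axis. Payload 9.7 kg.
Tool frame: the origin (TCP) lies where the fingers leave the gripper's body, on its centre line; the fingertips stand 73 mm ahead of it and the grasp point (between the pads) lies 54 mm ahead of it; y points along the fingers, x is the direction in which the jaws open and shut, and the axes are right-handed (so a half turn about y gives the same grasp; the last joint's range is limited). The gripper opens to 85 mm and grips with 20 to 120 N. Pads are 22 mm wide; open, the fingers measure 114 mm over their backs; the gripper's body (76 mm by 85 mm) begins 54 mm behind the grasp point. The pads swing forward as they close: fully open they stand 13 mm farther back than shut.
Start: joints at [0, 4.979, 10.078, 95.1, 0, 90], TCP at [0.55, -0, 0.304] pointing down, gripper open.
Joint ranges: [-179.16, 179.16], [-48.56, 103.87], [-65.8, 70.77], [-126.05, 130.52], [-82.76, 87.17], [-180, 180]. Speed limits (degrees/s): [127.2, 127.2, 147.25, 180, 180, 180].

INTERFACE

Orientations are given as [roll, pitch, yaw] about the fixed x, y, z axes, in that order (R = Rz(yaw) Ry(pitch) Rx(roll)).
In Python, from workcell import sensors, imaging, bot, models gives the robot as it stands.
- The arm moves only by the tool arm_command, never from a script. Its argument "rows" is one flat list of numbers, 7 for each row, row after row: the shift along the tool's x, y, z in cm, then the turn, a rotation vector about the tool's x, y, z in degrees, then the gripper's target within -1 to 1 (fully open at 1, half-way at 0, shut at -1). A call has 1 to 12 rows; each row is the pose to reach, as a shift and turn from the pose commanded when the call began, along the tool's axes at that moment; what a row does not reach only later rows make up. A row lasts 1/12 s, in which the tool goes at most 41.7 mm and 7.16 degrees, less where a joint would pass 70% of its speed; a pose out of reach is approached as far as the arm can. A call with a gripper value outside its range is refused whole. The fingers move at their own pace and stop on an object; "force" is the grip in N (left out, the last holds). Time passes only in rows, so rows that repeat a pose let the fingers close. It gives the time, the measured TCP pose, the force and the opening at its end, in the units of the state.
- sensors.get_obs(): the state, without advancing time (a new reading comes with each control period).
- imaging.camera(name): name is "scene" or "side" or "wrist"; returns a dict with "pixels" (480x640x3 uint8, blue, green, red), "z_map" (480x640 float32, m along the optical axis (not along the pixel's ray), 0 where there is no reading), "camera_matrix" (3x3 intrinsics, pixels), "world_from_camera" (4x4, takes a point from camera to world coordinates). Camera axes: x right, y up, looking along -z (the intrinsics and any distortion apply to the point x, -y, -z); pixel columns grow to the right and rows downward; lengths in m; the calibration is good to about 2 mm. A picture is of the moment at which its call begins.
- bot.job_done(): hands the job in, once; it reports no verdict.
Trained networks look in the newest picture that a camera, given by its name, has taken for a name from the list of things; names that differ only in an ending like _2 or _b are one class to them, and where a whole thing is asked for, a point or a joint stands for the part that bears it (a point fixed in the world has none). Each returns a list of dicts, best first, with "conf" (0 to 1); they miss things now and then, are a little off and sometimes report something else, mostly with a low value. They report only what shows in the picture. A call takes as long as a camera call.
- models.search_frame(thing, camera): "extent" ([centre column, centre row, width, height] in pixels, round what is visible of it).
- models.spot_point(thing, camera): "location" ([column, row] in pixels: a listed point, or the origin of a listed thing).
The state is a dict: "time": time; "q": joint angles; "qd": joint speeds; "joint_efforts": joint torques, N m; "ee_pos": TCP position; "tcp_rot": TCP orientation; "wrist_force": force on the tool from outside, world axes, zero at the start; "torque": the same for the moment, N m; "opening": finger opening in m.
Only numpy, scipy, OpenCV 4.12 (cv2) and the standard library are available. Lean on these libraries where they do the work, as an engineer would, in place of code of your own. Each camera call takes 0.05 s, during which the arm holds its last target.

TASK

Lift the loose clear lid off the engraving box by its knob and set it down flat, knob up, in the middle of the cork pad, without dropping it. Then turn the thumbscrew of the clamp inside the box clockwise (seen from above) until it seats, and back it off a quarter turn from there. Finish with the fingers still gripping the thumbscrew, holding it still at that quarter turn; leave the other things on the bench where they are.

Things in the scene. Friction and masses are not known exactly. Their poses are not given: they have to be found in the camera images.
- box: Open-topped box of clear acrylic with a green floor, fixed to the bench, 190 (its x) x 180 (its y) x 88 mm high, walls 5 mm. Origin: centre of its underside, on the bench; z up. Its yaw and place vary, and it may stand left or right of the robot's middle, the cork pad on the other side. Inside, fixed: a dark steel clamp, whose arm (26 mm wide, top 36 mm above the bench) runs from the box's centre towards the box's +x side, over a 50 mm wide wooden blank.
- thumbscrew (a joint): Angle of the thumbscrew (rad) about the vertical axis through the box's centre. 0 = seated (a hard stop; wings in line with the clamp's arm, along the box's x); grows counter-clockwise seen from above, as the screw is backed off; a quarter turn backed off = 1.57 (wings square across the arm, along the box's y). It starts 0.5 to 1.2, turns freely up to 5.0, does not rise or fall, resists with about 0.06 N m of friction and stays where it is left.
- screw_grip (a point): Centre of the thumbscrew's flat steel wing head, 66 mm above the bench on the box's vertical centre line: a plain upright plate 44 mm long (this point's x), 10 mm thick (its y), 26 mm high (52 to 78 mm above the bench). Turns with the screw; z up. It is pinched across its thickness, from above; nothing else within 70 mm around it stands higher than 36 mm above the bench.
- lid: Loose lid of clear acrylic, 190 (its x) x 180 (its y) mm, 240 g, that at first lies on the box, square with it. Origin: centre of its underside, which is the foot of an 8 mm deep lip that drops inside the box walls with about 5 mm of play; the 4 mm plate spans 8 to 12 mm above the origin. On the box the origin is 80 mm above the bench; on the pad 4 mm. z up.
- lid_knob (a point): Centre of the round head of the lid's black plastic knob: head 28 mm in diameter, 20 mm high, its centre 36 mm above the lid's origin and 24 mm above the lid's plate, top 10 mm higher, on the lid's centre line; a thinner neck is below.
- pad: Flat cork pad, fixed on the bench, 240 (its x) x 230 (its y) x 4 mm. Origin: centre of its underside, on the bench; top 4 mm above.
- handpiece: Bystander: black and steel engraving handpiece lying in a foot, about 165 mm long, 24 mm high; beyond the work, loose. Origin under its middle.
- bur_block: Bystander: small light-wood block with ten upright burs, 50 x 100 x 22 mm (40 with the burs), loose. Origin: centre of its underside.
- jar: Bystander: small amber glass jar with a black cap, 52 mm in diameter, 55 mm high, loose. Origin: centre of its underside.

How it is judged:
By the outcome, as a careful person would: the job done as asked, in the order asked, and still so for the second after the job is handed in, while the arm keeps its last pose, push and grip.
It also fails if it takes over 69 s, if anything falls off the work surface, if the arm or the gripper's body presses on something with over 40 N, if the wrist force passes 120 N, or if a joint passes its speed limit or range.

## Working session

There is one attempt and no reset: what is moved stays moved. The work goes in short steps, Python scripts to look and compute and a tool call to move; the robot and the scene stay as the last step left them, time stands still between calls to the robot, and variables do not carry over. Pictures are saved under pics/ and viewed, and the job is handed in when it is done.

Besides the shell and the picture viewer there is one more tool, called in YAML: its name, and indented under it one key for each argument. arm_command: Moves the arm, as the interface text tells. Its arguments: {"type":"object","properties":{"rows":{"type":"array","items":{"type":"number"}},"force":{"type":"number"}},"required":["rows"]}

```bash
ls; mkdir -p pics
cat > h.py <<'E'
import numpy as np, cv2
from workcell import sensors, imaging, bot, models
def save(c,name):
    cv2.imwrite('pics/'+name,c['pixels'])
def ray(c,u,v):
    K=c['camera_matrix'];T=c['world_from_camera']
    d=np.array([(u-K[0,2])/K[0,0],-(v-K[1,2])/K[1,1],-1.])
    return T[:3,3],T[:3,:3]@d
def atz(c,u,v,z):
    o,d=ray(c,u,v); return o+d*(z-o[2])/d[2]
def atdepth(c,u,v):
    o,d=ray(c,u,v); return o+d*c['z_map'][int(round(v)),int(round(u))]
def proj(c,p):
    T=c['world_from_camera'];K=c['camera_matrix']
    q=T[:3,:3].T@(np.asarray(p)-T[:3,3]); return K[0,0]*q[0]/-q[2]+K[0,2], K[1,1]*-q[1]/-q[2]+K[1,2]
E
python3 - <<'E'
from h import *
print(sensors.get_obs())
for n in ['scene','side','wrist']:
    c=imaging.camera(n); save(c,n+'0.png'); print(n,c['camera_matrix'].tolist(),c['world_from_camera'].round(3).tolist())
    for t in ['box','lid','lid_knob','screw_grip','pad','jar','bur_block','handpiece']:
        print(t,[(np.round(r['location']),round(r['conf'],2)) for r in models.spot_point(t,n)][:2],[(np.round(r['extent']),round(r['conf'],2)) for r in models.search_frame(t,n)][:2])
E
```

```text
pics
{'time': 0.0, 'q': array([-2.47721104e-04,  5.01260971e+00,  1.00355194e+01,  9.50983512e+01,
        1.49391645e-03,  9.00000832e+01]), 'qd': array([ 0.04704187,  0.01148629, -0.0907148 ,  0.02447796,  0.06219518,
        0.04818396]), 'joint_efforts': array([ 7.68234549e-04, -5.20392072e+01,  4.64802504e+01,  1.63646933e-02,
        2.23589603e-05, -6.77332673e-05]), 'ee_pos': array([5.49883550e-01, 3.16061839e-06, 3.03178049e-01]), 'tcp_rot': array([-8.99985062e+01,  7.54415316e-02, -3.30888132e-04]), 'wrist_force': array([-0.4499427 , -0.33897137,  0.62803206]), 'torque': array([ 0.02301979, -0.00948184,  0.01225247]), 'opening': 0.08539223277368019}
scene [[434.2310876771487, 0.0, 325.37061007668507], [0.0, 434.2310876771487, 242.91600302106247], [0.0, 0.0, 1.0]] [[-0.269, -0.689, 0.673, 1.178], [0.963, -0.204, 0.176, 0.174], [0.017, 0.696, 0.718, 0.683], [0.0, 0.0, 0.0, 1.0]]
box [(array([245., 229.]), 0.67)] [(array([241., 229., 119.,  84.]), 0.66)]
lid [(array([240., 202.]), 0.71)] [(array([238., 204., 118.,  80.]), 0.87)]
lid_knob [(array([239., 189.]), 0.57), (array([2
[... 1128 characters left out ...]
ray([388., 282.,  36.,  47.]), 0.92)]
handpiece [(array([373., 210.]), 0.69)] []
wrist [[406.62529838135805, 0.0, 323.3703702995835], [0.0, 406.62529838135805, 242.08030840310772], [0.0, 0.0, 1.0]] [[1.0, -0.0, 0.001, 0.55], [-0.0, 0.946, 0.325, 0.084], [-0.001, -0.325, 0.946, 0.375], [0.0, 0.0, 0.0, 1.0]]
box [] [(array([329., 307., 234.,  60.]), 0.64)]
lid [(array([323., 409.]), 0.9)] [(array([329., 398., 236., 156.]), 0.95)]
lid_knob [] [(array([325., 398., 234., 161.]), 0.91)]
screw_grip [] []
pad [] [(array([274.,  42., 300.,  83.]), 0.64)]
jar [] []
bur_block [(array([534., 224.]), 0.68)] [(array([546., 229.,  72., 115.]), 0.64), (array([328., 398., 231., 158.]), 0.23)]
handpiece [] []
```

Run:
```python
from h import *
a=cv2.imread('pics/scene0.png');b=cv2.imread('pics/side0.png');w=cv2.imread('pics/wrist0.png')
cv2.imwrite('pics/sc_crop.png',cv2.resize(a[140:400,130:530],(800,520),interpolation=cv2.INTER_CUBIC))
cv2.imwrite('pics/sd_crop.png',cv2.resize(b[170:440,150:520],(740,540),interpolation=cv2.INTER_CUBIC))
for n,(u,v) in {'scene':(239,189),'side':(282,313)}.items():
    c=imaging.camera(n)
    print(n,'knob',atz(c,u,v,.116).round(4), atdepth(c,u,v).round(4))
    p={'scene':(422,258),'side':(269,216)}[n]; print('pad',atz(c,*p,.0).round(4),atdepth(c,*p).round(4))
    p={'scene':(245,229),'side':(280,323)}[n]; print('box/lid',atz(c,*p,.0).round(4),atz(c,*p,.08).round(4))
```

```text
scene knob [ 0.5484 -0.1764  0.116 ] [ 0.5576 -0.1713  0.1243]
pad [0.5222 0.2164 0.    ] [0.5249 0.2162 0.0028]
box/lid [ 0.5472 -0.1781  0.    ] [ 0.6211 -0.1369  0.08  ]
side knob [ 0.554  -0.1811  0.116 ] [ 0.5548 -0.1891  0.1254]
pad [0.5086 0.2264 0.    ] [0.5091 0.2212 0.004 ]
box/lid [ 0.5405 -0.1059  0.    ] [ 0.5479 -0.1713  0.08  ]
```

View pics/sc_crop.png

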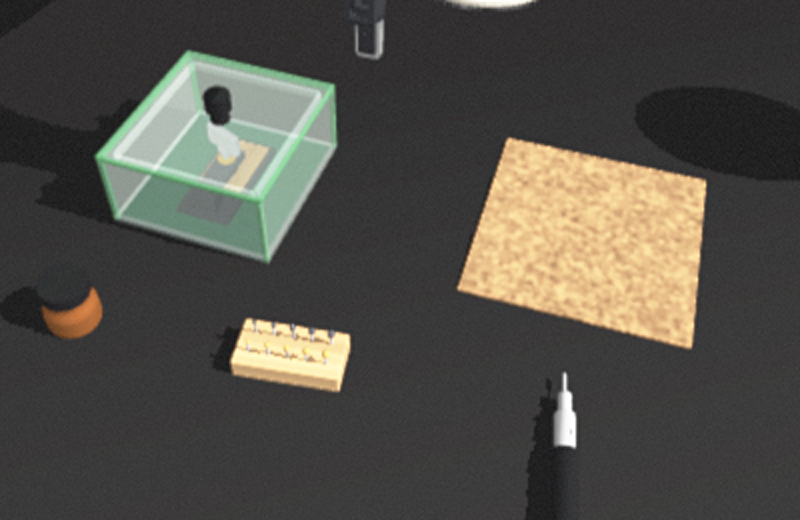

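View pics/sd_crop.png

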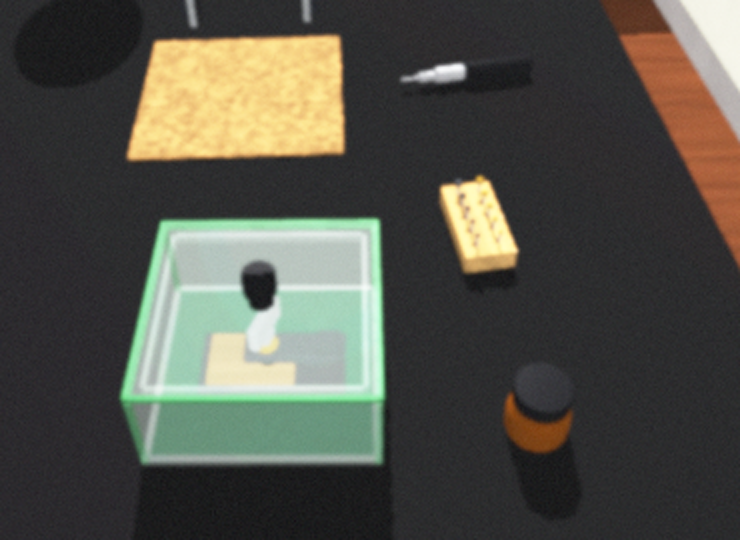

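View pics/wrist0.png

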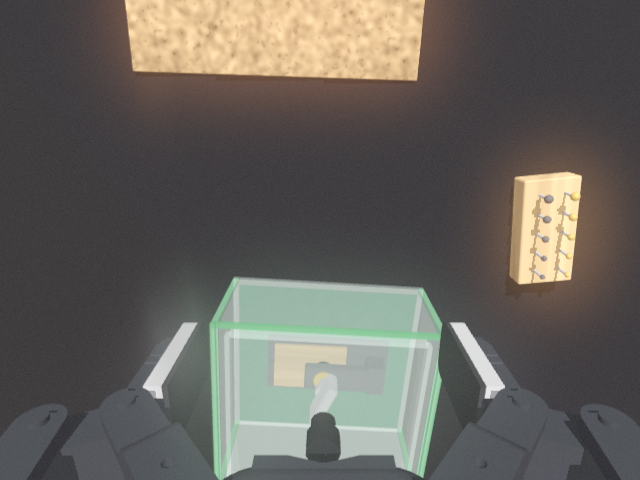

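Run:
```python
from h import *
def fit(P,lx,ly):
    P=np.array(P)[:,:2]; c=P.mean(0)
    print(' corners',P.round(3).tolist()); 
    L=[np.linalg.norm(P[(i+1)%4]-P[i]) for i in range(4)]
    e1=(P[1]-P[0])+(P[2]-P[3]); e2=(P[2]-P[1])+(P[3]-P[0])
    print(' centre',c.round(4),'sides',np.round(L,3),'dirs',np.degrees(np.arctan2(*e1[::-1])).round(1),np.degrees(np.arctan2(*e2[::-1])).round(1))
S={'scene':([(190,52),(334,86),(264,197),(98,156)],[(508,138),(706,180),(692,348),(459,291)],130,140),
'side':([(162,220),(379,220),(383,400),(124,400)],[(155,38),(340,37),(345,153),(128,159)],150,170)}
for n,(a,b,x,y) in S.items():
    c=imaging.camera(n);print(n)
    for q,z in((a,.091),(b,.004)): fit([atz(c,x+u/2,y+v/2,z) for u,v in q],0,0)
    u,v={'scene':(239,192),'side':(280,312.5)}[n]; print('knob',atz(c,u,v,.116).round(4))
    # pad by colour with depth
    m=cv2.inRange(cv2.cvtColor(c['pixels'],cv2.COLOR_BGR2HSV),(8,60,120),(30,255,255))
    k,l,s,ce=cv2.connectedComponentsWithStats(m); i=1+np.argmax(s[1:,4]); vv,uu=np.where(l==i)
    Q=np.array([atz(c,p,q,.004)[:2] for p,q in zip(uu,vv)],np.float32)
    print('pad minrect',cv2.minAreaRect(Q))
    # dark knob
```

```text
scene
 corners [[0.453, -0.255], [0.465, -0.079], [0.646, -0.09], [0.639, -0.269]]
 centre [ 0.551  -0.1735] sides [0.176 0.182 0.179 0.187] dirs 87.0 -3.8
 corners [[0.395, 0.111], [0.401, 0.339], [0.641, 0.332], [0.636, 0.105]]
 centre [0.518  0.2216] sides [0.228 0.24  0.227 0.241] dirs 88.6 -1.6
knob [ 0.5573 -0.1725  0.116 ]
pad minrect ((0.5173083543777466, 0.21958160400390625), (0.23082955181598663, 0.2436770796775818), 88.24826049804688)
side
 corners [[0.461, -0.078], [0.652, -0.091], [0.639, -0.273], [0.451, -0.26]]
 centre [ 0.5507 -0.1755] sides [0.192 0.182 0.188 0.183] dirs -3.9 -93.5
 corners [[0.396, 0.347], [0.638, 0.33], [0.632, 0.1], [0.391, 0.108]]
 centre [0.5143 0.2211] sides [0.243 0.23  0.24  0.24 ] dirs -3.1 -91.4
knob [ 0.5508 -0.1798  0.116 ]
pad minrect ((1.0431218147277832, 1.5299043655395508), (1.6662800312042236, 1.1017228364944458), 81.2504653930664)
```

Run:
```python
from h import *
R=[];ims=[]
for n,(u,v),h in (('scene',(239,192),14),('side',(280,312.5),16),('wrist',(323,437),40)):
    c=imaging.camera(n); im=c['pixels']; R.append(ray(c,u,v)); print(n,atz(c,u,v,.116).round(4),[np.round(proj(c,(.552,-.176,z)),1).tolist() for z in (.106,.116,.126)])
    u,v=int(u),int(v); ims.append(cv2.resize(im[max(0,v-h):v+h,u-h:u+h],(260,260),interpolation=cv2.INTER_NEAREST))
A=np.zeros((3,3));b=np.zeros(3)
for o,d in R[:]:
    d=d/np.linalg.norm(d);M=np.eye(3)-np.outer(d,d);A+=M;b+=M@o
print(np.linalg.solve(A,b).round(4))
cv2.imwrite('pics/knob.png',np.hstack(ims))
```

```text
scene [ 0.5573 -0.1725  0.116 ] [[239.1, 193.9], [238.5, 190.1], [237.8, 186.3]]
side [ 0.5508 -0.1798  0.116 ] [[281.3, 314.7], [280.8, 310.6], [280.3, 306.4]]
wrist [ 0.5491 -0.1716  0.116 ] [[326.4, 431.9], [326.5, 441.3], [326.6, 451.3]]
[ 0.5501 -0.1761  0.1107]
```

View pics/knob.png

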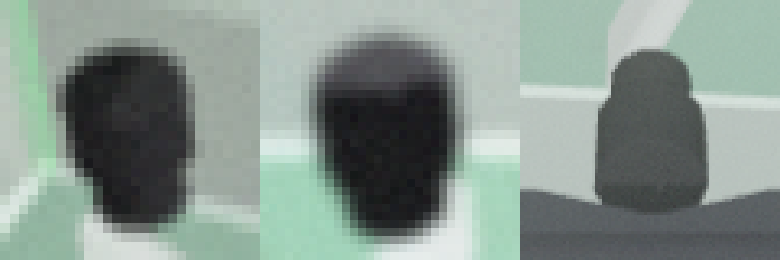

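arm_command:
  rows: [0,0,-4,0,1.5,0,1,0,0,-8,0,3,0,1,0,0,-12,0,3.8,0,1,0.1,0,-16,0,3.8,0,1,0.1,2,-17.5,0,3.8,0,1,0.1,4,-17.5,0,3.8,0,1,0.1,6,-17.5,0,3.8,0,1,0.1,8,-17.5,0,3.8,0,1,0.1,8,-17.5,0,3.8,0,1,0.1,8,-17.5,0,3.8,0,1]
  force: 40

```text
time: 3.73
ee_pos: [0.5505, -0.1749, 0.2234]
tcp_rot: [-90.0, 0.1, -3.8]
wrist_force: [0.5, 0.2, 1.1]
opening: 0.0854
```

Run:
```python
from h import *
o=sensors.get_obs();print(o['ee_pos'],o['tcp_rot'],o['q'])
c=imaging.camera('wrist');save(c,'wrist1.png')
c=imaging.camera('side');cv2.imwrite('pics/side1.png',cv2.resize(c['pixels'][200:440,170:430],(650,600)))
```

```text
[ 0.55053772 -0.1748994   0.22339387] [-89.9746388    0.10620967  -3.80384104] [-1.76241710e+01  7.97607962e+00  4.44264638e+00  8.65757598e+01
 -7.44160361e-04  7.61796943e+01]
```

View pics/wrist1.png

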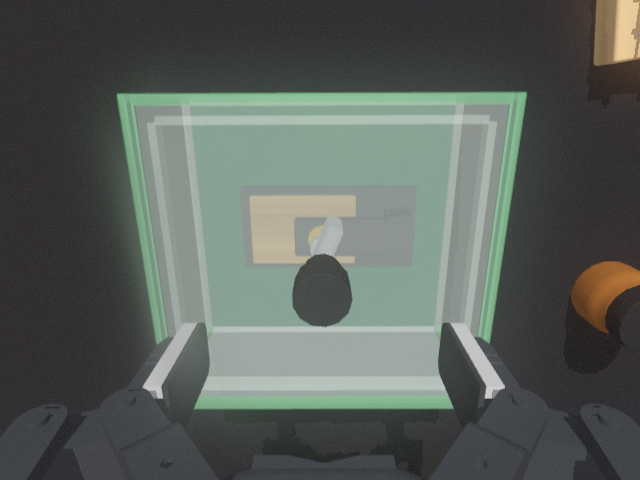

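View pics/side1.png

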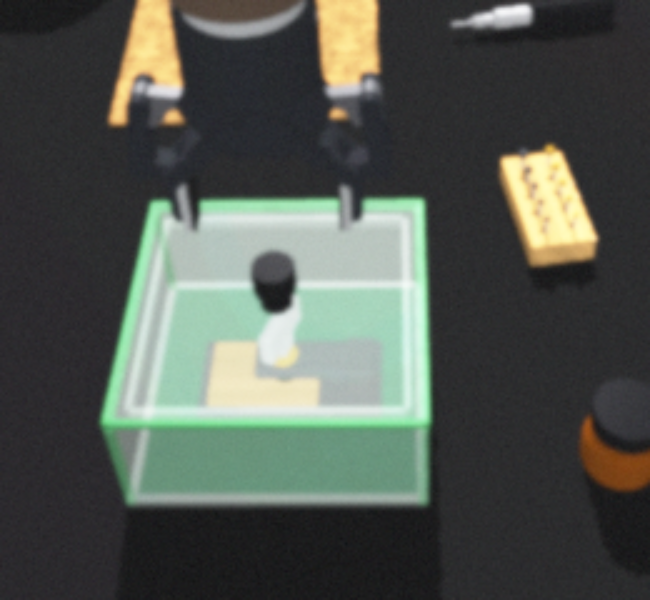

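Run:
```python
from h import *
c=imaging.camera('wrist')
print(atz(c,322.5,299,.126),atz(c,322,95,.092),atz(c,323,408,.092))
g=c['pixels'].max(2)[240:340,270:370]
cv2.imwrite('pics/k1.png',cv2.resize(np.clip(g.astype(float)*3,0,255).astype(np.uint8),(600,600),interpolation=0))
```

```text
[ 0.55050267 -0.17791702  0.126     ] [ 0.55625111 -0.08804437  0.092     ] [ 0.54456843 -0.27003349  0.092     ]
```

View pics/k1.png

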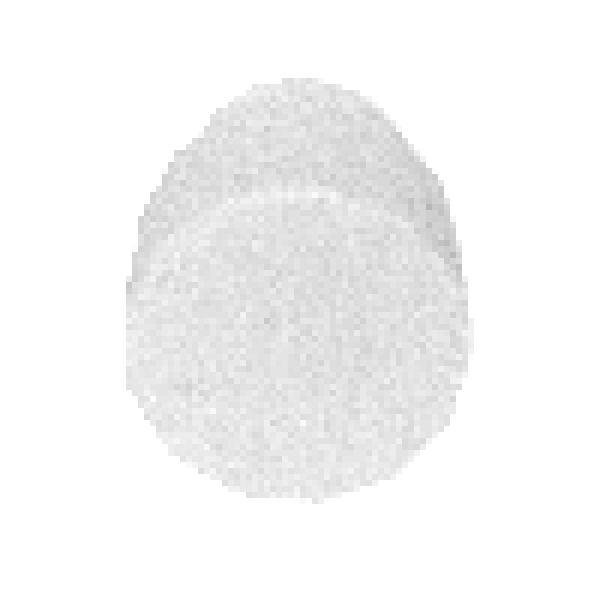

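arm_command:
  rows: [0,2,-0.1,0,0,0,1,0,4,-0.2,0,0,0,1,0,5,-0.2,0,0,0,1,0,5.6,-0.2,0,0,0,1,0,5.6,-0.2,0,0,0,1,0,5.6,-0.2,0,0,0,-1,0,5.6,-0.2,0,0,0,-1,0,5.6,-0.2,0,0,0,-1,0,5.6,-0.2,0,0,0,-1,0,5.6,-0.2,0,0,0,-1,0,5.6,-0.2,0,0,0,-1,0,5.6,-0.2,0,0,0,-1]
  force: 40

```text
time: 4.88
ee_pos: [0.551, -0.177, 0.1687]
tcp_rot: [-90.0, -0.1, -3.8]
wrist_force: [-1.9, 0.6, 5.7]
opening: 0.0268
```

arm_command:
  rows: [0,0,0,0,0,0,-1,0,0,0,0,0,0,-1,0,0,0,0,0,0,-1,0,-0.5,0,0,0,0,-1,0,-1,0,0,0,0,-1,0,-1.5,0,0,0,0,-1,0,-2,0,0,0,0,-1,0,-2.5,0,0,0,0,-1,0,-2.5,0,0,0,0,-1,0,-2.5,0,0,0,0,-1]

```text
time: 5.72
ee_pos: [0.551, -0.177, 0.1932]
tcp_rot: [-90.0, -0.0, -3.8]
wrist_force: [0.8, 0.0, -3.4]
opening: 0.0268
```

Run:
```python
from h import *
print(sensors.get_obs())
c=imaging.camera('wrist');save(c,'wrist2.png')
c=imaging.camera('side');cv2.imwrite('pics/side2.png',cv2.resize(c['pixels'][200:440,170:430],(650,600)))
```

```text
{'time': 5.7167, 'q': array([-1.78113754e+01,  8.09452469e+00,  1.24964790e+00,  8.31214248e+01,
        7.47193281e-04,  7.59873999e+01]), 'qd': array([ 0.01675556,  0.19191774, -0.85949361, -0.21587845,  0.01173317,
        0.04491698]), 'joint_efforts': array([-1.27661174e-04, -5.81938004e+01,  4.91361022e+01,  9.56552429e-02,
        4.27512341e-04, -7.19948048e-05]), 'ee_pos': array([ 0.55102711, -0.17703323,  0.1932259 ]), 'tcp_rot': array([-9.00074346e+01, -3.28765747e-02, -3.79877295e+00]), 'wrist_force': array([ 0.79165721,  0.01939909, -3.41571321]), 'torque': array([0.0306968 , 0.01782133, 0.01930095]), 'opening': 0.02678624106264609}
```

View pics/wrist2.png

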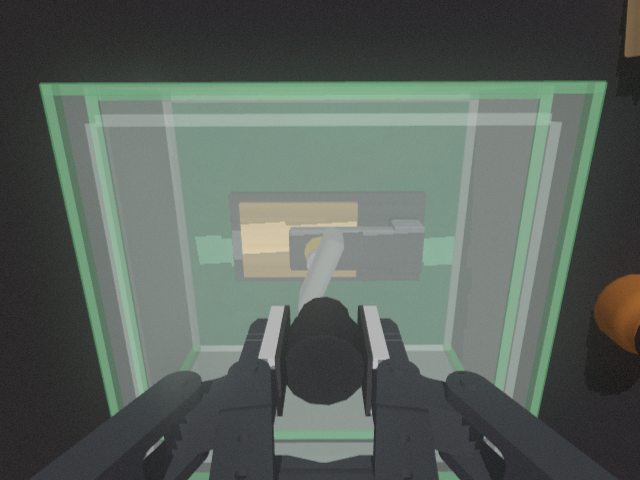

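View pics/side2.png

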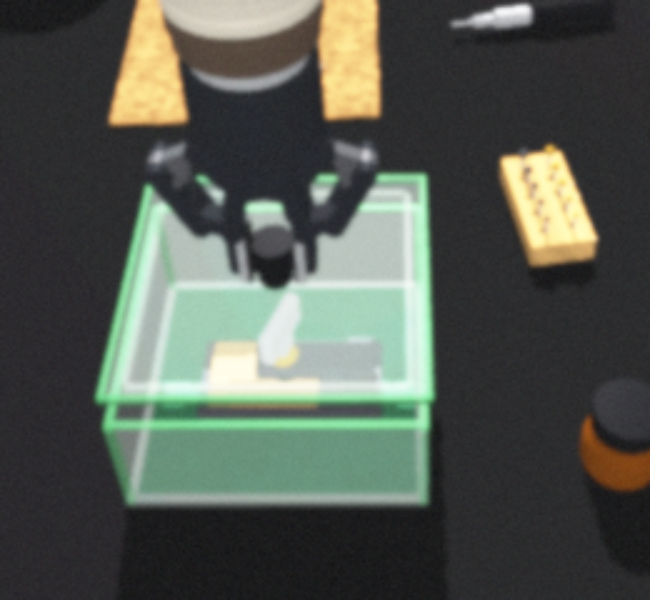

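arm_command:
  rows: [0,-1.5,0,0,0,0,-1,0,-3,0,0,0,0,-1,0,-4.5,0,0,0,0,-1,0,-6,0,0,0,0,-1,-0.1,-6.5,0.7,0,0,0,-1,-0.3,-6.5,2,0,0,0,-1,-0.6,-6.5,4,0,0,0,-1,-0.9,-6.5,6,0,0,0,-1,-1.2,-6.5,8,0,0,0,-1,-1.6,-6.5,10,0,0,0,-1,-1.9,-6.5,12,0,0,0,-1,-2.2,-6.5,14,0,0,0,-1]

```text
time: 6.82
ee_pos: [0.5373, -0.0338, 0.2565]
tcp_rot: [-90.0, 0.1, -3.8]
wrist_force: [1.1, -0.6, -3.7]
opening: 0.0268
```

arm_command:
  rows: [-0.3,0,2,0,0,0,-1,-0.6,0,4,0,0,0,-1,-0.9,0,6,0,0,0,-1,-1.2,0,8,0,0,0,-1,-1.6,0,10,0,0,0,-1,-1.9,0,12,0,0,0,-1,-2.2,0,14,0,0,0,-1,-2.5,0,16,0,0,0,-1,-2.8,0,18,0,-0.5,0,-1,-3.2,0,20,0,-1,0,-1,-3.5,0,22,0,-1.5,0,-1,-3.7,0,23.5,0,-1.8,0,-1]

```text
time: 7.82
ee_pos: [0.5155, 0.2033, 0.2564]
tcp_rot: [-90.0, 0.1, -1.9]
wrist_force: [-0.3, 2.2, -2.3]
opening: 0.0266
```

Run:
```python
from h import *
o=sensors.get_obs();print(o['ee_pos'],o['tcp_rot'],o['wrist_force'],o['opening'])
for n in('scene','side'):
  c=imaging.camera(n);save(c,n+'3.png')
```

```text
[0.51548927 0.20330841 0.25642852] [-90.01316321   0.10272882  -1.9018834 ] [-0.30523778  2.20826341 -2.28143649] 0.02657207841312029
```

View pics/scene3.png

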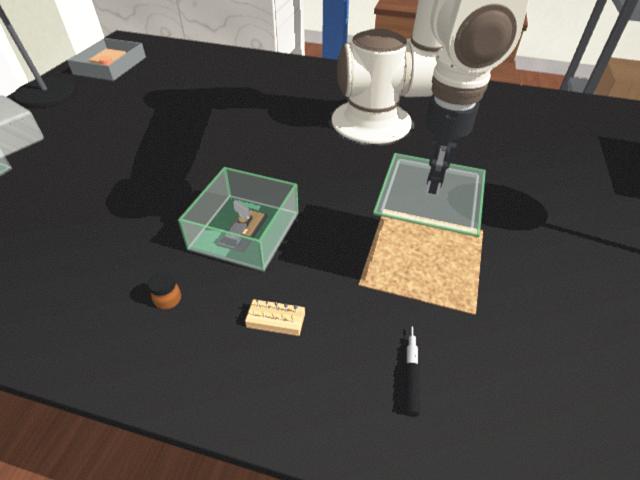

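View pics/side3.png

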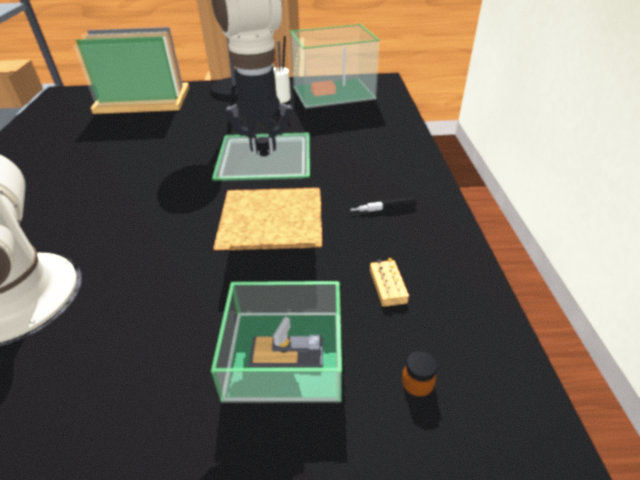

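arm_command:
  rows: [-0.1,0,1,0,0,0,-1,-0.1,1,1.9,0,0,0,-1,-0.1,3,1.9,0,0,0,-1,-0.1,5,1.9,0,0,0,-1,-0.1,7,1.9,0,0,0,-1,-0.1,9,1.9,0,0,0,-1,-0.1,11,1.9,0,0,0,-1,-0.1,12.5,1.9,0,0,0,-1,-0.1,13.5,1.9,0,0,0,-1,-0.1,14,1.9,0,0,0,-1,-0.1,14,1.9,0,0,0,-1,-0.1,14,1.9,0,0,0,-1]

```text
time: 8.92
ee_pos: [0.5166, 0.2202, 0.1183]
tcp_rot: [-90.0, -0.0, -2.0]
wrist_force: [0.0, -0.1, -2.3]
opening: 0.0268
```

Run:
```python
from h import *
o=sensors.get_obs();print(o['ee_pos'],o['tcp_rot'],o['wrist_force'],o['opening'])
for n,b in (('scene',(140,320,350,510)),('side',(140,270,190,350))):
  c=imaging.camera(n);save(c,n+'4.png')
  cv2.imwrite(f'pics/{n}4c.png',cv2.resize(c['pixels'][b[0]:b[1],b[2]:b[3]],None,fx=4,fy=4)[:600,:800])
```

```text
[0.51663988 0.22024951 0.11826308] [-8.99879264e+01 -2.07418425e-02 -2.00743417e+00] [ 0.0057816  -0.14795865 -2.33983213] 0.026762623060858446
```

View pics/scene4c.png

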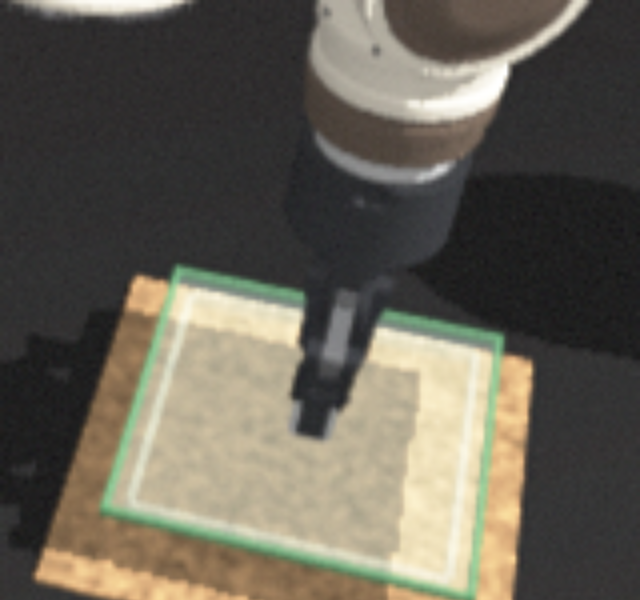

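View pics/side4c.png

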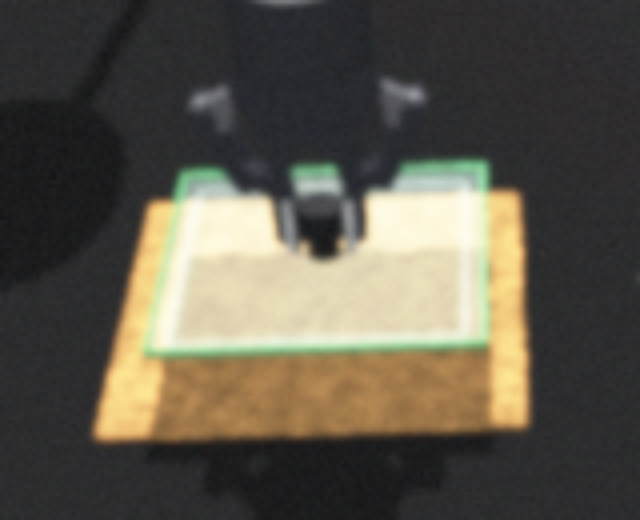

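Run:
```python
from h import *
for n,q,x,y in(('scene',[(178,268),(503,338),(473,597),(104,512)],350,140),('side',[(180,170),(488,161),(489,340),(148,352)],190,140)):
    c=imaging.camera(n); P=np.array([atz(c,x+u/4,y+v/4,.042)[:2] for u,v in q]); e=P[1]-P[0]+P[2]-P[3]
    print(n,P.round(3).tolist(),P.mean(0).round(4),np.degrees(np.arctan2(e[1],e[0])))
```

```text
scene [[0.425, 0.136], [0.431, 0.314], [0.617, 0.307], [0.615, 0.13]] [0.522  0.2218] 88.54340367517067
side [[0.424, 0.317], [0.618, 0.311], [0.611, 0.13], [0.423, 0.134]] [0.5191 0.2232] -1.5005608584686667
```

arm_command:
  rows: [-0.2,0.7,0,0,0,0,-1,-0.4,1.4,-0.1,0,0,0,-1,-0.4,1.9,-0.1,0,0,0,-1,-0.4,2.2,-0.1,0,0,0,-1,-0.4,2.4,-0.1,0,0,0,-1,-0.4,2.5,-0.1,0,0,0,-1,-0.4,2.55,-0.1,0,0,0,-1,-0.4,2.6,-0.1,0,0,0,-1,-0.4,2.6,-0.1,0,0,0,-1,-0.4,2.6,-0.1,0,0,0,-1]

```text
time: 9.95
ee_pos: [0.5125, 0.2193, 0.0927]
tcp_rot: [-90.0, -0.0, -2.0]
wrist_force: [-4.3, -1.5, 5.7]
opening: 0.0269
```

arm_command:
  rows: [0,0,0,0,0,0,-0.2,0,0,0,0,0,0,0,0,0,0,0,0,0,0.3,0,0,0,0,0,0,0.5,0,0,0,0,0,0,0.5,0,0,0,0,0,0,0.5,0,-1,0,0,0,0,0.5,0,-3,0,0,0,0,0.5,0,-6,0,0,0,0,0.7,0,-9,0,0,0,0,1,0,-12,0,0,0,0,1,0,-15,0,0,0,0,1]

```text
time: 10.95
ee_pos: [0.5122, 0.2191, 0.2442]
tcp_rot: [-90.0, -0.0, -2.0]
wrist_force: [0.7, -0.5, 1.5]
opening: 0.0854
```

Run:
```python
from h import *
o=sensors.get_obs();print(o['ee_pos'],o['tcp_rot'],o['wrist_force'],o['opening'])
for n,b in (('scene',(140,320,350,510)),('side',(140,270,190,350))):
  c=imaging.camera(n);save(c,n+'5.png')
  cv2.imwrite(f'pics/{n}5c.png',cv2.resize(c['pixels'][b[0]:b[1],b[2]:b[3]],None,fx=4,fy=4)[:600,:800])
for n,b in (('scene',(170,270,180,300)),('side',(280,405,210,350))):
  c=imaging.camera(n)
  cv2.imwrite(f'pics/{n}5b.png',cv2.resize(c['pixels'][b[0]:b[1],b[2]:b[3]],None,fx=5,fy=5,interpolation=cv2.INTER_CUBIC))
```

```text
[0.51220606 0.2191449  0.24419944] [-8.99846239e+01 -3.24212668e-02 -2.00127762e+00] [ 0.73079832 -0.52562979  1.53612331] 0.08535835167195974
```

View pics/scene5c.png

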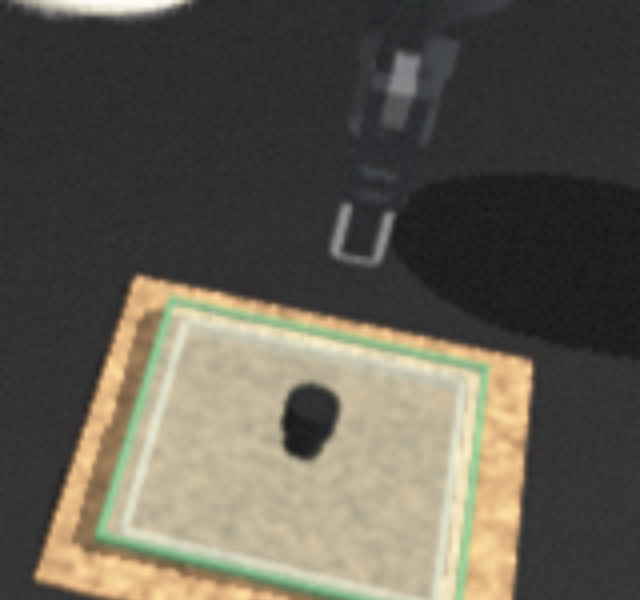

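View pics/scene5b.png

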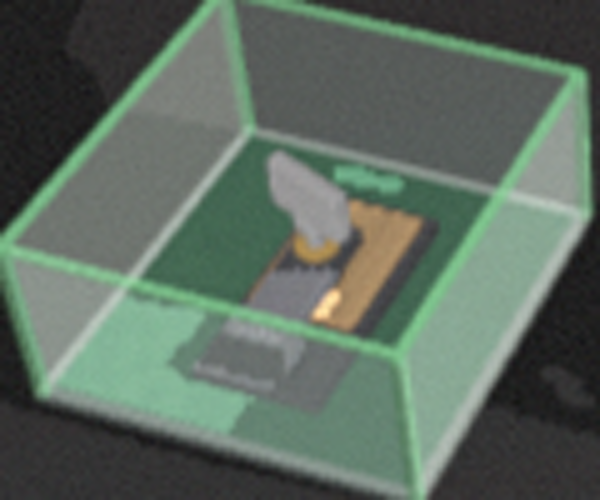

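View pics/side5b.png

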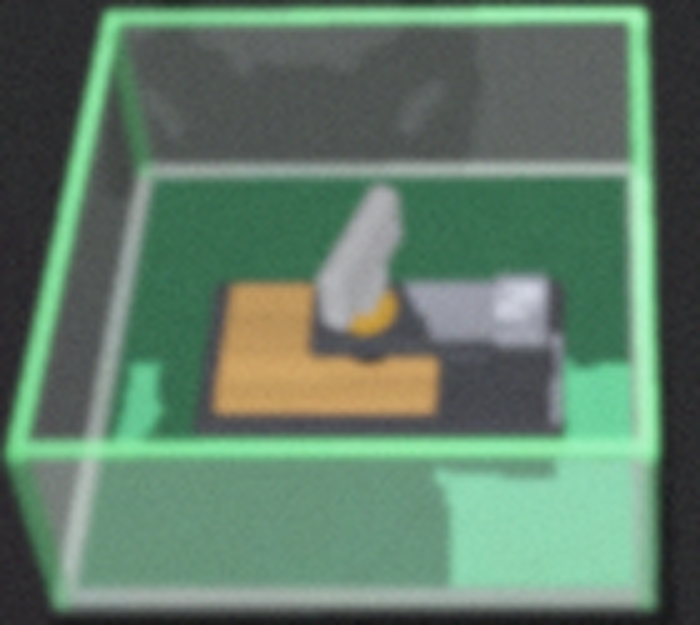

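View pics/side5c.png

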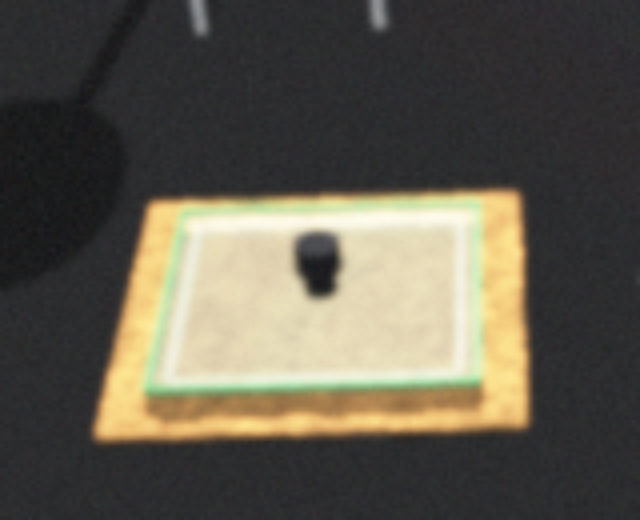

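arm_command:
  rows: [0.2,0,-1.5,0,0,0,1,0.6,0,-4.5,0,5,0,1,1.1,0,-8,0,9,0,1,1.5,0,-11.5,0,13,0,1,2,0,-15,0,17,0,1,2.5,0,-18.5,0,21,0,1,3,0,-22,0,25,0,1,3.5,0,-25.5,0,29,0,1,4,0,-29,0,33,0,1,4.5,0,-33,0,37,0,1,5,0,-37,0,40,0,1,5.3,0,-39.3,0,43,0,1]

```text
time: 12.15
ee_pos: [0.5511, -0.1787, 0.2404]
tcp_rot: [-90.1, 0.1, -45.3]
wrist_force: [0.6, -0.8, -0.8]
opening: 0.0856
```

arm_command:
  rows: [0,0,0,0,0,0,1,0,0,0,0,0,0,1,0,0,0,0,0,0,1]

```text
time: 12.4
ee_pos: [0.5514, -0.1749, 0.241]
tcp_rot: [-90.0, 0.1, -45.0]
wrist_force: [-0.5, 0.7, 0.4]
opening: 0.0858
```

Run:
```python
from h import *
o=sensors.get_obs();print(o['ee_pos'],o['tcp_rot'],o['q'],o['wrist_force'],o['opening'])
c=imaging.camera('wrist');save(c,'wrist6.png')
print(models.spot_point('screw_grip','wrist'))
```

```text
[ 0.55135758 -0.17492772  0.24095174] [-90.03505723   0.09934796 -44.96744022] [-1.76078618e+01  8.14144051e+00  6.56183367e+00  8.85247394e+01
  1.45219223e-02  1.17359535e+02] [-0.51033474  0.70146409  0.38212434] 0.08578312378794484
[{'location': [323.6, 243.2], 'conf': 0.67}]
```

View pics/wrist6.png

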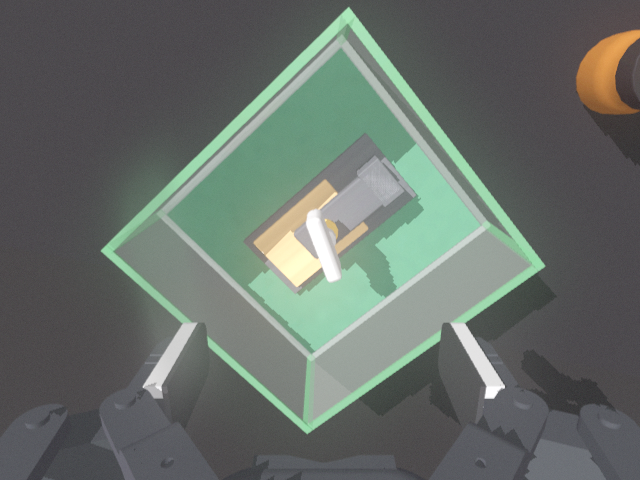

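Run:
```python
from h import *
c=imaging.camera('wrist');im=c['pixels']
hsv=cv2.cvtColor(im,cv2.COLOR_BGR2HSV)
m=((hsv[...,1]<30)&(hsv[...,2]>150)).astype(np.uint8); m[:195]=0;m[300:]=0;m[:,:290]=0;m[:,360:]=0
k,l,s,_=cv2.connectedComponentsWithStats(m);i=1+np.argmax(s[1:,4]);print(s[i])
vv,uu=np.where(l==i);Q=np.array([atz(c,u,v,.078)[:2] for u,v in zip(uu,vv)],np.float32)*1000
print(cv2.minAreaRect(Q)); d=np.linalg.eigh(np.cov(Q.T))[1][:,1];print(np.degrees(np.arctan2(d[1],d[0])))
# vertical centre of box from bottom rim? box top corners z=.088
P=np.array([atz(c,u,v,.088)[:2] for u,v in((348,12),(541,265),(308,430),(105,250))]);print(P.round(3),P.mean(0))
e=P[1]-P[0]+P[2]-P[3];print(np.degrees(np.arctan2(e[1],e[0])))
z=im[190:300,270:380];cv2.imwrite('pics/w6z.png',cv2.resize(z,None,fx=5,fy=5,interpolation=0))
```

```text
[ 294  195   66   89 2784]
((555.979736328125, -169.66986083984375), (60.75833511352539, 35.82670211791992), 29.142135620117188)
-150.89205384998368
[[ 0.648 -0.094]
 [ 0.637 -0.271]
 [ 0.45  -0.26 ]
 [ 0.461 -0.082]] [ 0.54925077 -0.17676434]
-93.45299828479757
```

View pics/w6z.png

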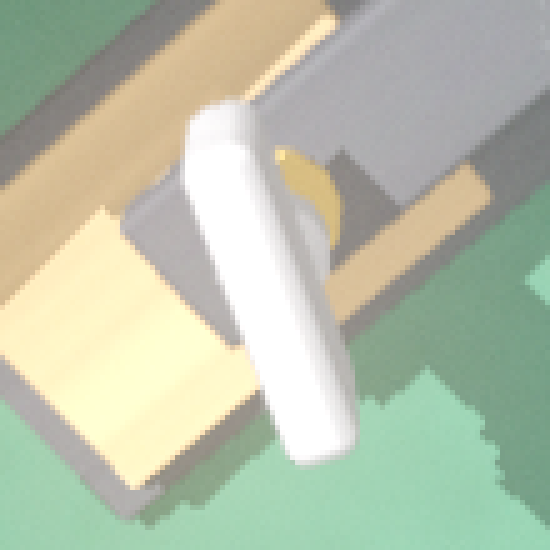

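Run:
```python
from h import *
c=imaging.camera('wrist')
a,b=[atz(c,270+u/5,190+v/5,.078)[:2] for u,v in((221,150),(322,457))]
d=b-a;print(a,b,(a+b)/2,np.linalg.norm(d),np.degrees(np.arctan2(d[1],d[0])))
for l in(((188,175),(290,460)),((255,150),(355,440))):
    a,b=[atz(c,270+u/5,190+v/5,.078)[:2] for u,v in l];d=b-a;print(a,b,np.degrees(np.arctan2(d[1],d[0])))
```

```text
[ 0.55931025 -0.15815273] [ 0.53968241 -0.19553268] [ 0.54949633 -0.1768427 ] 0.04221981496961407 -117.70351145950401
[ 0.55426358 -0.15754577] [ 0.53651944 -0.1929721 ] -116.60510980538997
[ 0.56220391 -0.16103358] [ 0.54427581 -0.19679211] -116.62761349142579
```

arm_command:
  rows: [0,1,-0.1,0,-5,0,1,0,3,-0.1,0,-10,0,1,0,5,-0.1,0,-15,0,1,0,7,-0.1,0,-17.8,0,1,0,8,-0.1,0,-17.8,0,1,0,8,-0.1,0,-17.8,0,1,0,8,-0.1,0,-17.8,0,1]
  force: 25

```text
time: 13.18
ee_pos: [0.551, -0.1756, 0.1622]
tcp_rot: [-90.0, 0.0, -27.3]
wrist_force: [0.8, -0.4, 0.5]
opening: 0.0859
```

Run:
```python
from h import *
o=sensors.get_obs();print(o['ee_pos'],o['tcp_rot'],o['wrist_force'])
c=imaging.camera('wrist');save(c,'wrist7.png')
```

```text
[ 0.55100809 -0.17558354  0.16219979] [-9.00027401e+01  1.87813133e-02 -2.72584366e+01] [ 0.82696507 -0.42947689  0.51359688]
```

View pics/wrist7.png

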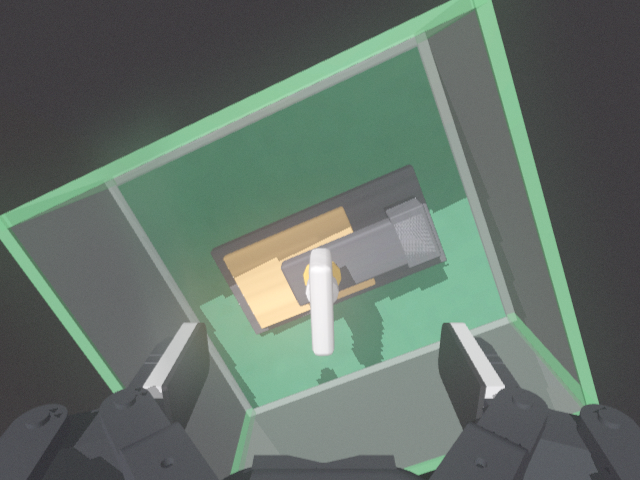

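Run:
```python
from h import *
c=imaging.camera('wrist')
a,b=[atz(c,*p,.078)[:2] for p in((320.5,265),(322.5,353))]
d=b-a;print(a,b,(a+b)/2,np.linalg.norm(d),np.degrees(np.arctan2(d[1],d[0])))
```

```text
[ 0.55923438 -0.15750511] [ 0.54042274 -0.19574655] [ 0.54982856 -0.17662583] 0.04261789766213278 -116.19339466247004
```

arm_command:
  rows: [0,1.5,-0.1,0,0,0,1,0,3,-0.1,0,0,0,1,0,4,-0.1,0,0,0,1,0,4.1,-0.1,0,0,0,1,0,4.1,-0.1,0,0,0,1,0,4.1,-0.1,0,0,0,-0.5,0,4.1,-0.1,0,0,0,-1,0,4.1,-0.1,0,0,0,-1,0,4.1,-0.1,0,0,0,-1,0,4.1,-0.1,0,0,0,-1,0,4.1,-0.1,0,0,0,-1,0,4.1,-0.1,0,0,0,-1]
  force: 25

```text
time: 14.28
ee_pos: [0.5499, -0.1765, 0.1211]
tcp_rot: [-90.0, 0.1, -27.2]
wrist_force: [-6.0, 4.8, 6.7]
opening: 0.0097
```

arm_command:
  rows: [0,0,0,0,0,0,-1,0,0,0,0,0,0,-1,0,0,0,0,0,0,-1,0,0,0,0,0,0,-1,0,0,0,0,0,0,-1,0,0,0,0,0,0,-1]

```text
time: 14.78
ee_pos: [0.5499, -0.1764, 0.1211]
tcp_rot: [-90.0, 0.1, -27.2]
wrist_force: [-5.3, 3.4, 5.5]
opening: 0.0098
```

Run:
```python
from h import *
o=sensors.get_obs();print(o['ee_pos'],o['tcp_rot'],o['wrist_force'],o['torque'],o['opening'])
c=imaging.camera('wrist');save(c,'wrist8.png')
```

```text
[ 0.54987837 -0.17641125  0.12113346] [-89.98368688   0.10156081 -27.18713324] [-5.33282757  3.40268687  5.53535784] [ 0.56986258  1.00197653 -0.06849645] 0.009811197191363166
```

View pics/wrist8.png

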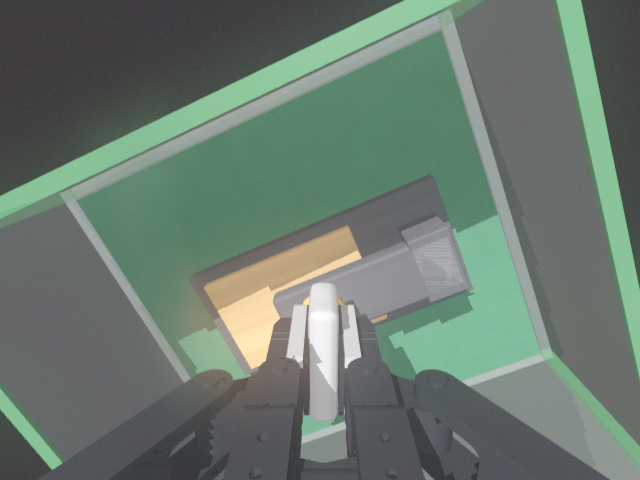

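arm_command:
  rows: [-0.05,0,0,0,3,0,-1,-0.05,0,0,0,8,0,-1,-0.05,0,0,0,13,0,-1,-0.05,0,0,0,18,0,-1,-0.05,0,0,0,23,0,-1,-0.05,0,0,0,28,0,-1,-0.05,0,0,0,33,0,-1,-0.05,0,0,0,38,0,-1,-0.05,0,0,0,43,0,-1,-0.05,0,0,0,48,0,-1,-0.05,0,0,0,53,0,-1,-0.05,0,0,0,57,0,-1]

```text
time: 15.83
ee_pos: [0.55, -0.1768, 0.1212]
tcp_rot: [-90.0, -0.0, -84.5]
wrist_force: [-2.0, -0.1, 2.6]
opening: 0.0098
```

```bash
cat > st.py <<'E'
from h import *
o=sensors.get_obs();print(o['time'],o['ee_pos'].round(4),o['tcp_rot'].round(2),o['wrist_force'].round(2),o['torque'].round(3),o['opening'],o['q'].round(1),o['joint_efforts'].round(3))
E
python3 st.py
```

```text
15.8333 [ 0.55   -0.1768  0.1212] [-9.000e+01 -2.000e-02 -8.446e+01] [-1.96 -0.14  2.55] [-0.133  0.284  0.098] 0.009846721002971093 [-17.8   9.1  -5.6  75.3  -0.  156.6] [  0.395 -55.216  45.766  -0.506   0.266  -1.005]
```

arm_command:
  rows: [0,0,0,0,2,0,-1,0,0,0,0,4,0,-1,0,0,0,0,6,0,-1,0,0,0,0,6,0,-1,0,0,0,0,6,0,-1]

```text
time: 16.25
ee_pos: [0.55, -0.1768, 0.1212]
tcp_rot: [-90.0, -0.0, -90.1]
wrist_force: [-1.6, -1.4, 4.1]
opening: 0.0092
```

```bash
python3 st.py
```

```text
16.25 [ 0.55   -0.1768  0.1212] [-9.000e+01 -2.000e-02 -9.015e+01] [-1.59 -1.41  4.06] [-0.241  0.381 -0.017] 0.009220807166712561 [-17.8   9.1  -5.6  75.3  -0.  162.3] [  0.871 -54.541  45.441  -0.774   0.426   0.137]
```

arm_command:
  rows: [0,0,0,0,1,0,-1,0,0,0,0,2,0,-1,0,0,0,0,2,0,-1,0,0,0,0,2,0,-1]

```text
time: 16.58
ee_pos: [0.55, -0.1768, 0.1211]
tcp_rot: [-90.0, -0.0, -92.2]
wrist_force: [-3.5, -1.7, 5.7]
opening: 0.0097
```

```bash
python3 st.py
```

```text
16.5833 [ 0.55   -0.1768  0.1211] [-9.000e+01 -2.000e-02 -9.221e+01] [-3.52 -1.66  5.68] [-0.336  0.689 -0.036] 0.00968572783916312 [-17.8   9.1  -5.6  75.3  -0.  164.4] [ 1.4320e+00 -5.3536e+01  4.4952e+01 -1.1730e+00  6.9400e-01  1.3000e-02]
```

arm_command:
  rows: [0,0,0,0,1,0,-1,0,0,0,0,2,0,-1,0,0,0,0,2,0,-1,0,0,0,0,2,0,-1]

```text
time: 16.92
ee_pos: [0.55, -0.1769, 0.1211]
tcp_rot: [-90.0, -0.0, -94.2]
wrist_force: [-3.6, -1.5, 4.8]
opening: 0.0092
```

```bash
python3 st.py
```

```text
16.9167 [ 0.55   -0.1769  0.1211] [-9.000e+01 -3.000e-02 -9.418e+01] [-3.61 -1.48  4.76] [-0.383  0.676  0.458] 0.009203388906304403 [-17.8   9.1  -5.6  75.3  -0.  166.4] [  1.203 -53.525  44.939  -1.187   0.796   0.443]
```

arm_command:
  rows: [0,0,0,0,0.5,0,-1,0,0,0,0,1,0,-1,0,0,0,0,1,0,-1,0,0,0,0,1,0,-1]

```text
time: 17.25
ee_pos: [0.5501, -0.1769, 0.1212]
tcp_rot: [-90.0, -0.0, -95.1]
wrist_force: [-3.9, -1.4, 5.4]
opening: 0.0095
```

```bash
python3 st.py
python3 - <<'E'
from h import *
c=imaging.camera('wrist');save(c,'wrist9.png')
E
```

```text
17.25 [ 0.5501 -0.1769  0.1212] [-9.000e+01 -3.000e-02 -9.515e+01] [-3.91 -1.36  5.4 ] [-0.457  0.772  0.727] 0.009469079753422175 [-17.8   9.1  -5.6  75.3  -0.  167.3] [  0.999 -53.453  44.897  -1.225   0.85    0.747]
```

View pics/wrist9.png

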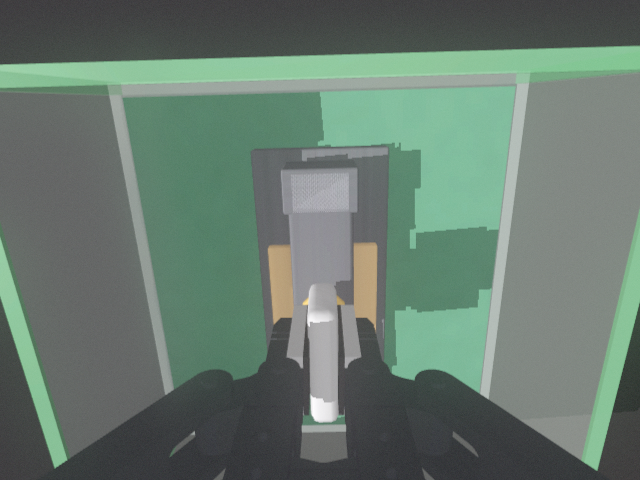

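arm_command:
  rows: [0,0,0,0,-2,0,-1,0,0,0,0,-6,0,-1,0,0,0,0,-11,0,-1,0,0,0,0,-16,0,-1,0,0,0,0,-21,0,-1,0,0,0,0,-26,0,-1,0,0,0,0,-31,0,-1,0,0,0,0,-36,0,-1,0,0,0,0,-41,0,-1,0,0,0,0,-46,0,-1,0,0,0,0,-51,0,-1,0,0,0,0,-56,0,-1]

```text
time: 18.3
ee_pos: [0.5499, -0.1765, 0.1211]
tcp_rot: [-90.0, 0.0, -38.9]
wrist_force: [-4.2, 0.8, 7.3]
opening: 0.0095
```

arm_command:
  rows: [0,0,0,0,-5,0,-1,0,0,0,0,-10,0,-1,0,0,0,0,-15,0,-1,0,0,0,0,-20,0,-1,0,0,0,0,-25,0,-1,0,0,0,0,-30,0,-1,0,0,0,0,-34,0,-1,0,0,0,0,-36.2,0,-1,0,0,0,0,-36.2,0,-1,0,0,0,0,-36.2,0,-1,0,0,0,0,-36.2,0,-1]

```text
time: 19.22
ee_pos: [0.5496, -0.1763, 0.1211]
tcp_rot: [-90.0, 0.1, -3.0]
wrist_force: [-6.2, 2.6, 7.4]
opening: 0.0094
```

```bash
python3 st.py
python3 - <<'E'
from h import *
c=imaging.camera('wrist');save(c,'wrist10.png')
c=imaging.camera('scene');save(c,'scene10.png')
c=imaging.camera('side');save(c,'side10.png')
E
```

```text
19.2167 [ 0.5496 -0.1763  0.1211] [-8.996e+01  6.000e-02 -2.980e+00] [-6.24  2.62  7.42] [0.346 1.264 0.077] 0.009413070336399283 [-17.8   9.1  -5.6  75.3   0.   75.2] [ 4.5000e-02 -5.2553e+01  4.5707e+01 -2.6770e+00  6.0000e-02  4.3000e-02]
```

View pics/wrist10.png

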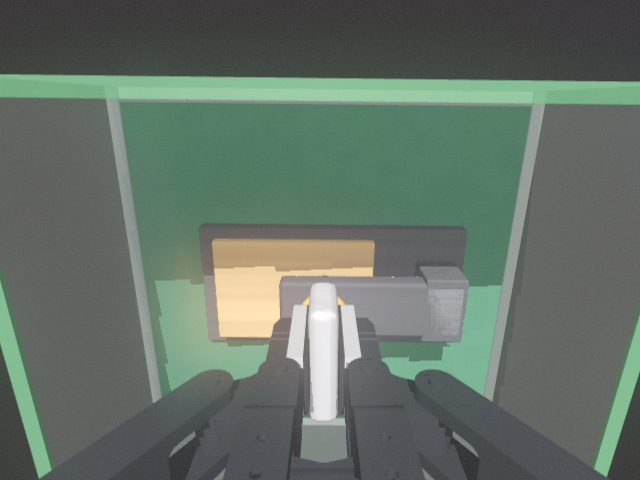

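View pics/scene10.png

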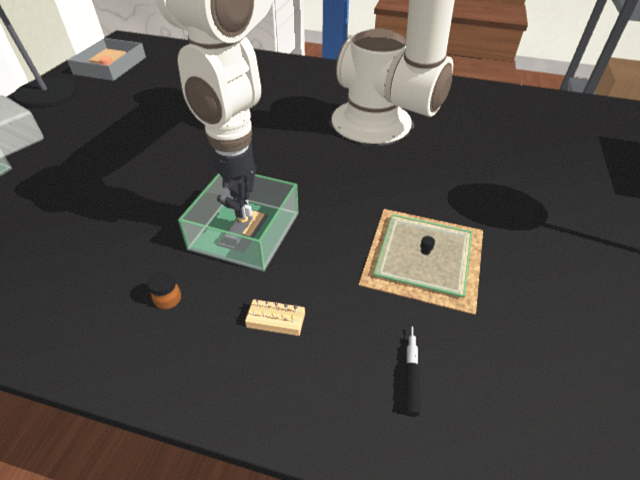

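Run:
```python
from h import *
c=imaging.camera('wrist')
def ang(p,q,z):
    a,b=atz(c,*p,z),atz(c,*q,z);d=b-a;return np.degrees(np.arctan2(d[1],d[0])).round(2)
g=cv2.cvtColor(c['pixels'],cv2.COLOR_BGR2GRAY).astype(float)
def edge(cols,r0,r1,z,sgn):
    P=[]
    for u in cols:
        d=np.diff(cv2.GaussianBlur(g,(3,3),0)[r0:r1,u])*sgn; P.append((u,r0+np.argmax(d)+.5))
    P=np.array(P); k=np.polyfit(P[:,0],P[:,1],1); r=P[:,1]-np.polyval(k,P[:,0]); m=abs(r-np.median(r))<1.5; k=np.polyfit(P[m,0],P[m,1],1)
    print(k,m.sum(),ang((cols[0],np.polyval(k,cols[0])),(cols[-1],np.polyval(k,cols[-1])),z))
edge(range(20,620,5),60,95,.088,1)
edge(range(215,460,5),215,235,.012,-1)
edge(range(130,530,5),95,112,.006,-1)
edge(range(285,300),268,284,.036,-1)
def vedge(r0,r1,c0,c1,z,s):
    P=[(c0+np.argmax(np.diff(g[v,c0:c1])*s)+.5,v) for v in range(r0,r1)]
    P=np.array(P);k=np.polyfit(P[:,1],P[:,0],1);print('wing',k,ang((np.polyval(k,r0),r0),(np.polyval(k,r1),r1),z))
vedge(325,400,300,322,.078,1);vedge(325,400,328,348,.078,-1)
```

```text
[1.13931523e-02 7.38743408e+01] 120 -3.61
[1.22040816e-02 2.20044286e+02] 49 -3.69
[1.14158462e-02 9.69613104e+01] 80 -3.62
[1.10467967e-15 2.75500000e+02] 15 -2.94
wing [1.84921764e-02 3.02392499e+02] -92.75
wing [-4.03982930e-03  3.39015752e+02] -92.55
```

```bash
python3 - <<'E'
from h import *
im=cv2.imread('pics/scene10.png')
c=imaging.camera('scene'); 
for k,p in (('lid',models.spot_point('lid','scene')),('pad',models.spot_point('pad','scene')),('knob',models.spot_point('lid_knob','scene'))): print(k,[(atz(c,*r['location'],{'lid':.004,'pad':0,'knob':.04}[k]).round(3),r['conf']) for r in p][:1])
bot.job_done()
E
python3 st.py
```

```text
lid [(array([0.506, 0.221, 0.004]), 0.56)]
pad []
knob [(array([0.509, 0.222, 0.04 ]), 0.69)]
the job is handed in; nothing more can be done
the job is handed in; nothing more can be done
```

The lid is on the cork pad, and the thumbscrew has been seated and backed off a quarter turn. I handed the job in at about 19 s, with the fingers still gripping the screw.

- **Lid:** I lifted it by its knob and lowered it until it touched down at about 8 N. It lies flat, knob up. From where I set it down and the pictures, it is within a few mm of the pad's middle. The last network readings disagree slightly, putting the lid and knob 5–10 mm nearer the robot in x (0.506 and 0.509, against a pad centre of about 0.516). The network did not find the pad in that picture.
- **Seating:** I turned the screw clockwise by about 66° until it hit the stop. The torque rose to 0.73 N m, at about 0.28 N m per degree. Extrapolating back puts the seat at a tool yaw of about −92.7°.
- **Quarter turn:** I turned back to a tool yaw of −3.0°. The last wrist picture shows the wings square across the arm, about 1° past square by the box edges. The torque reading and the picture disagree by about that much on where seated is, and I left it.
- **Hold:** The last check before hand-in showed the fingers closed on the wing (9.4 mm opening), a steady pose and about 10 N at the wrist.
- **Other things:** In the last scene picture the jar, bur block and handpiece were where they started.

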